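Pulse the juicer: switch on, fit the bayonet lid and hold it at half-twist

TASK

Flip the toggle switch on the juicer's foot over towards its bowl to arm it, then fit the clear lid into the bayonet collar on top, its two lugs down through the two notches until the lid sits flush on the rim. Twist the lid clockwise (seen from above) to the long halfway mark, well short of where it would click into lock, and hold it there against its return spring: finish with the lid still gripped at half-twist, and leave the other things on the counter where they are.

Things in the scene. Friction and masses are not known exactly. Their poses are not given: they have to be found in the camera images.
- juicer: Fixed chrome juicer. Origin: on the counter under the axis of its round housing, which is 120 mm across, rim 120 mm high; z up. A flat foot 100 mm wide, 30 mm high runs along the juicer's -x to 130 mm from the axis and carries the toggle switch. A small spout (to 95 mm from the axis, below 65 mm) sticks out to +y.
- collar (a point): Centre of the collar's round mouth (76 mm across), level with the rim's top; axes as the juicer's. Two notches in the 8 mm thick lip, at the juicer's +x and -x, are 24 mm wide and reach 46 mm from the axis; under the lip the bore is 92 mm across.
- half_mark (a point): The long raised black mark on the rim (12 x 3 x 3 mm), 53 mm from the axis, 0.55 rad clockwise from above from the -x notch: halfway. A short mark stands at the notch (0), a pair at 1.1 rad (lock). The same marks are repeated on the far side, from the +x notch. The lid's bar pointing at the long mark is half-twist.
- toggle (a joint): Toggle, rad: 0 leans 0.45 rad away from the bowl (off), 0.9 leans 0.45 rad towards it (on); on above 0.7. Swings in the juicer's x-z plane about a pivot 100 mm from the housing's axis along the juicer's -x, 44 mm above the counter, the top of its 34 mm square block. Steel bat 8 mm thick, 45 mm from pivot to ball centre. Moves under about 1.5 N at the tip and stays where it is left.
- toggle_tip (a point): Centre of the 12 mm ball at the toggle's end, about 85 mm above the counter.
- lid: Loose clear plastic lid, about 0.12 kg, standing right side up on the counter. Origin: centre of its underside; z up. Plug 72 mm across, 22 mm high; over it a flange 92 mm across, 6 mm thick, which comes to rest on the rim (origin then 22 mm below collar). Two lugs at the plug's foot along the lid's +x and -x, 16 mm wide, 7 mm high, reach 43 mm from the axis.
- lid_grip (a point): On the lid's axis, 50 mm above its origin, in the white bar grip: 66 mm long along the lid's x (in line with the lugs), 16 mm thick (y), 28 to 62 mm above the origin. A half turn makes no difference. The lid drops into the collar when its x axis lies along the juicer's x axis (within about 0.07 rad), and can then turn only clockwise, lugs under the lip.
- twist (a joint): Spring-loaded catch ring in the bore that the lid's lugs carry round, rad, clockwise from above: 0 at rest. Play: the lid stands about 0.1 rad further. Return spring about 0.07 N m at 0, 0.13 N m at halfway; it turns the lid back when let go. Halfway reads 0.45 (0.30 to 0.60 is good); the lock clicks at 0.95, which must never be reached.
- coaster: Bystander: round wooden coaster, 96 mm across, 10 mm thick; origin under its centre.
- cup: Bystander: cobalt glass cup, 72 mm across, 85 mm high, on the coaster; origin under its centre.
- sieve: Bystander: small steel sieve, bowl 88 mm across, 35 mm high, handle reaching 120 mm along its -x; origin under the bowl.
- bottle: Bystander: brown glass bottle 60 mm across, 170 mm high; origin under its centre.
- jar: Bystander: glass jar 72 mm across, 100 mm high; origin under its centre.
- bowl: Bystander: white bowl 120 mm across, 50 mm high; origin under its centre.
- spoon: Bystander: spoon lying on the counter.
Mind the look-alikes: they are no part of the job. Leave any pink or purple look-alike of the juicer alone. Leave any green look-alike of the lid alone.

How it is judged:
By the outcome, as a careful person would: the job done as asked, in the order asked, and still so for the second after the job is handed in, while the arm keeps its last pose, push and grip.
It also fails if it takes over 58 s, if anything falls off the work surface, if the arm or the gripper's body presses on something with over 40 N, if the wrist force passes 120 N, or if a joint passes its speed limit or range.

ROBOT

A 6-joint arm with a two-finger parallel gripper is mounted at the origin on the work surface. World frame = base frame: x ahead of the robot, y to its left, z up, the work surface at z = 0. Lengths are in mm, angles in degrees, forces in N, time in s.
With the tool pointing down it reaches from about 300 to 850 mm from the base axis. Payload 4.2 kg.
Tool frame: the origin (TCP) lies at the very end of the fingers, on their centre line; the grasp point (between the pads) lies 19 mm behind it (hold_point_z is the z of the grasp point in the tool frame, in mm); z points along the fingers, y is the direction in which the jaws open and shut (so a half turn about z gives the same grasp; the last joint's range is limited). The gripper opens to 91 mm and grips with 3 to 60 N. Pads are 32 mm wide; open, the fingers measure 118 mm over their backs; the gripper's body (76 mm by 178 mm) begins 60 mm behind the grasp point.
Start: joints at [66.406, 18.312, 89.639, -0, 72.044, -1.146], TCP at [219.569, 531.444, 213.976] pointing down, gripper open.
Joint ranges: [-177.97, 177.97], [-48.28, 115.42], [12.27, 149.76], [-77.06, 257.06], [2.81, 150.46], [-146.56, 146.56]. Speed limits (degrees/s): [147.25, 147.25, 180, 180, 180, 180].

INTERFACE

Orientations are given as [roll, pitch, yaw] about the fixed x, y, z axes, in that order (R = Rz(yaw) Ry(pitch) Rx(roll)).
In Python, from workcell import state, grab_frame, job_done, hold_point_z gives the robot as it stands. The module is installed in compiled form; this text tells all that it offers.
- The arm moves only by the shell command python3 -m creep 'ROWS' [FORCE]. ROWS is JSON, a list of rows, each a list of 7 numbers: the closure, from 0 (fully open) to 1 (shut), then the shift along the tool's x, y, z in mm, then the turn, a rotation vector about the tool's x, y, z in degrees. A call has 1 to 5 rows; each row shifts and turns the commanded pose from where the row before left it, along the tool's axes as they then stand; what a row does not reach is not made up. A row lasts 1/8 s, in which the tool goes at most 62.5 mm and 10.7 degrees, less where a joint would pass 70% of its speed; a pose out of reach is approached as far as the arm can. A call is refused whole if a number of a shift passes 62.5 or a number of a turn 10.7, either way. A call with a gripper value outside its range is refused whole. The fingers move at their own pace and stop on an object; FORCE is the grip in N (left out, the last holds). Time passes only in rows, so rows that do not move let the fingers close. It gives the time, the measured TCP pose, the force and the opening at its end, in the units of the state.
- state(): the state, without advancing time (a new reading comes with each control period).
- grab_frame(name): name is "scene" or "side" or "wrist"; returns a dict with "frame" (384x512x3 uint8, red, green, blue), "fx", "fy", "cx", "cy" (pixels), "view" (4x4, takes a point from world to camera coordinates). Camera axes: x right, y down, z forward; pixel columns grow to the right and rows downward; lengths in mm; the calibration is good to about 2 mm. A picture is of the moment at which its call begins. There is no depth.
- job_done(): hands the job in, once; it reports no verdict.
The state is a dict: "time_s": time; "qpos": joint angles; "qvel": joint speeds; "effort": joint torques, N m; "ee_pos": TCP position; "ee_rot": TCP orientation; "force": force on the tool from outside, world axes, zero at the start; "torque": the same for the moment, N m; "gripper_width": finger opening in mm.
Only numpy, scipy, OpenCV 4.12 (cv2) and the standard library are available. Lean on these libraries where they do the work, as an engineer would, in place of code of your own. Each camera call takes 0.05 s, during which the arm holds its last target.

## Working session

There is one attempt and no reset: what is moved stays moved. The work goes in short steps, Python scripts to look and compute and a shell command to move; the robot and the scene stay as the last step left them, time stands still between calls to the robot, and variables do not carry over. Pictures are saved under pics/ and viewed, and the job is handed in when it is done.

```bash
mkdir -p pics; cat > h.py <<'E'
import numpy as np, cv2
from workcell import state, grab_frame, job_done, hold_point_z
def snap(n,tag):
    f=grab_frame(n); cv2.imwrite(f'pics/{tag}.png',cv2.cvtColor(f['frame'],cv2.COLOR_RGB2BGR)); np.savez(f'pics/{tag}.npz',**f); return f
def load(tag):
    return dict(np.load(f'pics/{tag}.npz'))
def ray(f,u,v):
    V=np.array(f['view']);R=V[:3,:3];t=V[:3,3]
    d=R.T@np.array([(u-f['cx'])/f['fx'],(v-f['cy'])/f['fy'],1.]);o=-R.T@t
    return o,d/np.linalg.norm(d)
def onz(f,u,v,z):
    o,d=ray(f,u,v); return o+d*(z-o[2])/d[2]
def proj(f,p):
    V=np.array(f['view']);c=V[:3,:3]@np.asarray(p,float)+V[:3,3]
    return np.array([f['fx']*c[0]/c[2]+f['cx'],f['fy']*c[1]/c[2]+f['cy']])
def tri(f1,p1,f2,p2):
    o1,d1=ray(f1,*p1);o2,d2=ray(f2,*p2)
    A=np.array([d1,-d2]).T; s=np.linalg.lstsq(A,o2-o1,rcond=None)[0]
    a=o1+s[0]*d1;b=o2+s[1]*d2
    return (a+b)/2,np.linalg.norm(a-b)
E
python3 - <<'E'
from h import *
for n in ['scene','side','wrist']:
    f=snap(n,n+'0'); print(n,f['fx'],f['cx'],f['cy'],(-np.array(f['view'])[:3,:3].T@np.array(f['view'])[:3,3]).round())
s=state();print(s,hold_point_z)
E
```

```text
scene 447.0910438017213 260.47833692033527 185.00392334819594 [1155. -771. 1067.]
side 371.37067154207796 250.92392057044566 191.0991015593281 [ 439. -676.  890.]
wrist 304.95771079653554 256.5033549075964 189.19929822672157 [143. 562. 385.]
{'time_s': 0.15, 'qpos': array([ 6.64052617e+01,  1.83420643e+01,  8.96892267e+01, -8.23475814e-04,
        7.20430426e+01, -1.14751817e+00]), 'qvel': array([-0.06711471, -0.08867713, -0.10552458, -0.05896902,  0.01004943,
        0.09098282]), 'effort': array([ 1.25283286e-04, -4.12776768e+01, -2.32154113e+01,  7.28144520e-02,
        4.34138684e-02, -1.00750517e-04]), 'ee_pos': array([219.42479966, 531.08878099, 213.33268105]), 'ee_rot': array([-1.79925666e+02, -7.05774849e-04,  1.57553034e+02]), 'force': array([-0.41372663, -0.06765408, -0.07793586]), 'torque': array([-0.00608586, -0.03340706, -0.00917648]), 'gripper_width': 91.16739059241102} -18.8
```

View pics/scene0.png

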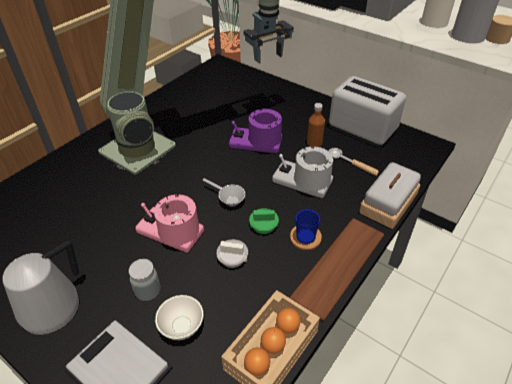

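View pics/side0.png

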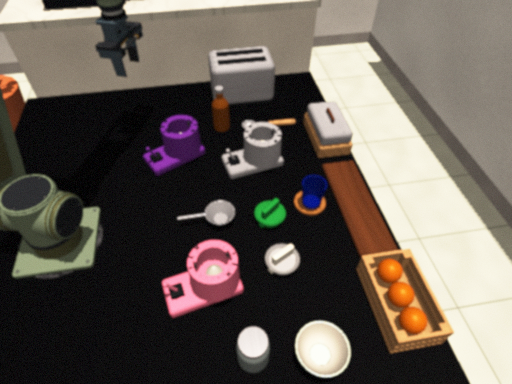

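View pics/wrist0.png

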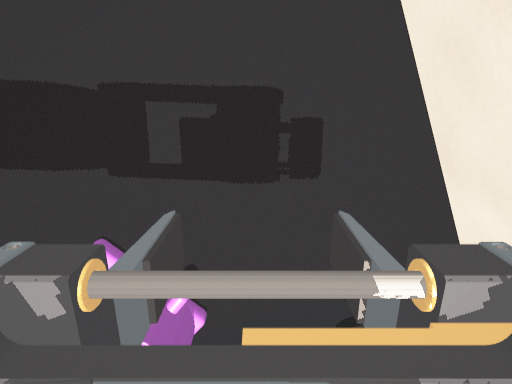

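The scene view shows the chrome juicer near (312,170) and the white-bar lid near (232,252). In the side view they are at (260,148) and (283,258). I'll zoom in to measure.

```bash
python3 - <<'E'
from h import *
def crop(t,x,y,w,h,k):
    im=cv2.imread(f'pics/{t}.png')[y:y+h,x:x+w]; return cv2.resize(im,None,fx=k,fy=k,interpolation=cv2.INTER_CUBIC)
a=crop('scene0',265,135,80,70,5);b=crop('side0',215,110,80,70,5)
c=crop('scene0',205,230,80,50,5);d=crop('side0',255,230,80,50,5)
cv2.imwrite('pics/z1.png',np.vstack([np.hstack([a,b]),np.hstack([c,d])]))
f=load('scene0');g=load('side0')
print(onz(f,311,158,120),onz(g,262,131,120),tri(f,(311,158),g,(262,131)))
print(onz(f,232,245,55),onz(g,283,252,55))
E
```

```text
[620.68336102 221.46576399 120.        ] [628.84989892 231.48077813 120.        ] (array([625.75144817, 213.36295015, 131.65234833]), np.float64(5.706709540354152))
[ 606.6866175  -173.21740919   55.        ] [ 606.97015536 -180.41030134   55.        ]
```

View pics/z1.png

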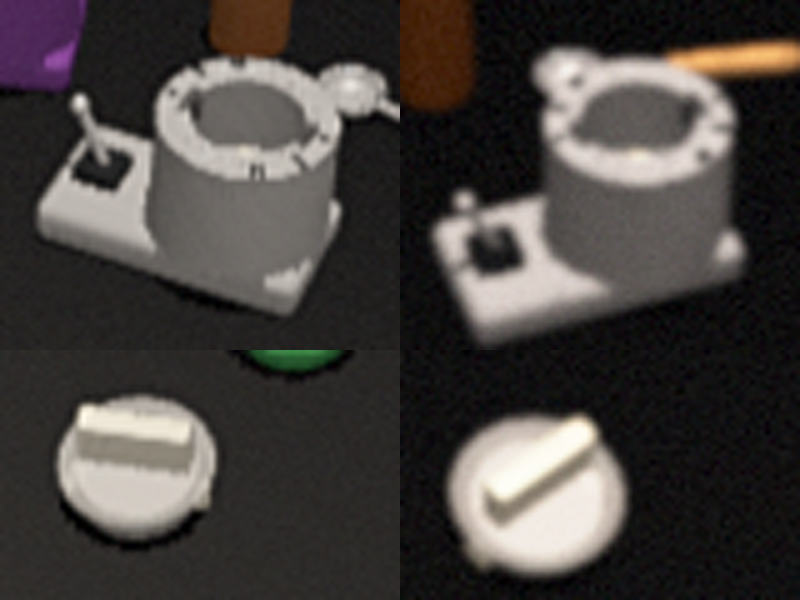

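```bash
python3 - <<'E'
from h import *
f=load('scene0');g=load('side0')
a=(265+248/5-.4,135+118.5/5-.4);b=(215+239/5-.4,110+120/5-.4)
print('rim',onz(f,*a,120),onz(g,*b,120),tri(f,a,g,b))
a=(265+80/5-.4,135+102/5-.4);b=(215+65/5-.4,110+200/5-.4)
print('tip',onz(f,*a,84.5),onz(g,*b,84.5),tri(f,a,g,b))
# toggle block centre top z44 : scene (102,168) side (492-400,248)
print('block',onz(f,265+102/5-.4,135+168/5-.4,44),onz(g,215+92/5-.4,110+248/5-.4,44))
for t,ff,p in (('s',f,[(205+79/5,230+65/5),(205+192/5,230+75/5)]),('d',g,[(274.4,258),(292,245)])):
    P=[onz(ff,*q,62) for q in p]; print(t,P,np.mean(P,0),np.degrees(np.arctan2(*(P[1]-P[0])[1::-1])),np.linalg.norm(P[1]-P[0]))
# foot corners
E
```

```text
rim [629.87322223 226.40653624 120.        ] [627.69656102 218.71725746 120.        ] (array([628.89779391, 227.0643591 , 116.02405871]), np.float64(4.882724324245752))
tip [508.90281358 210.22781489  84.5       ] [512.26569469 202.15891085  84.5       ] (array([512.01193825, 203.92218037,  86.76694864]), np.float64(5.744920467692107))
block [534.74685683 201.69784725  44.        ] [527.42265015 197.50973587  44.        ]
s [array([ 580.14010253, -190.85192987,   62.        ]), array([ 636.56653713, -157.96965513,   62.        ])] [ 608.35331983 -174.4107925    62.        ] 30.23131945172559 65.30839543119052
d [array([ 579.89485453, -198.1946877 ,   62.        ]), array([ 633.63955971, -167.77457932,   62.        ])] [ 606.76720712 -182.98463351   62.        ] 29.510349743816032 61.756589351258086
```

```bash
python3 - <<'E'
from h import *
f=load('scene0');g=load('side0');w=load('wrist0')
print('bottle', onz(f,316,148,0), onz(g,221,130,0), tri(f,(318,106),g,(220,88)))
print('purple',onz(f,265,117,120),onz(g,181,125,120))
print(w['view'].round(3)); o,d=ray(w,256,192);print(o,d)
R=w['view'][:3,:3]
c=np.cos(np.radians(157.5));s=np.sin(np.radians(157.5))
T=np.array([[c,s,0],[s,-c,0],[0,0,-1.]]) # cols tool axes
print('cam axes in tool',(T.T@R.T).round(3),'cam pos tool',T.T@(o-state()['ee_pos']))
E
```

```text
bottle [537.20308907 407.96813565   0.        ] [509.55517519 404.68958097   0.        ] (array([518.52197662, 423.47300026, 169.42522269]), np.float64(4.492505592945981))
purple [363.97726268 317.45718085 120.        ] [374.52287696 306.47754132 120.        ]
[[ 3.82000e-01  9.24000e-01 -2.00000e-03 -5.73694e+02]
 [ 8.84000e-01 -3.65000e-01  2.92000e-01 -3.40090e+01]
 [ 2.69000e-01 -1.13000e-01 -9.56000e-01  3.93193e+02]
 [ 0.00000e+00  0.00000e+00  0.00000e+00  1.00000e+00]]
[143.25664005 562.27364176 384.97795926] [ 0.27694075 -0.11803002 -0.95361037]
cam axes in tool [[ 0.001 -0.956 -0.292]
 [ 1.     0.001 -0.001]
 [ 0.002 -0.292  0.956]] cam pos tool [  82.30413325   -0.33723816 -171.64527821]
```

```bash
python3 -m creep '[[1,-50,-12,-20,0,0,0],[1,-58,-13,-20,0,0,0],[1,-58,-14,-15,0,0,0],[1,-58,-14,-15,0,0,0],[1,-58,-14,-10,0,0,0]]' 20; python3 -m creep '[[1,-58,-14,-7,0,0,0],[1,-58,-14,0,0,0,0],[1,-58,-14,0,0,0,0],[1,-58,-14,0,0,0,0]]'; python3 -m creep '[[1,0,0,0,0,0,-10],[1,0,0,0,0,0,-10],[1,0,0,0,0,0,-10],[1,0,0,0,0,0,0],[1,0,0,0,0,0,0]]'; python3 - <<'E'
from h import *
print(state()['qpos'])
w=snap('wrist','w1')
E
```

```text
time_s: 0.78
ee_pos: [455.9, 360.7, 294.5]
ee_rot: [180.0, 0.0, 157.6]
force: [0.8, 0.9, 0.3]
gripper_width: 44.4
time_s: 1.27
ee_pos: [648.8, 220.3, 300.5]
ee_rot: [180.0, -0.0, 157.5]
force: [0.1, 0.9, -0.1]
gripper_width: 4.1
time_s: 1.9
ee_pos: [647.4, 221.6, 300.7]
ee_rot: [180.0, -0.0, -172.6]
force: [-0.1, 0.1, 0.3]
gripper_width: 0.1
[ 1.79316581e+01  2.69012926e+01  6.39987962e+01  6.79417650e-03
  8.91216941e+01 -7.94839403e+01]
```

View pics/w1.png

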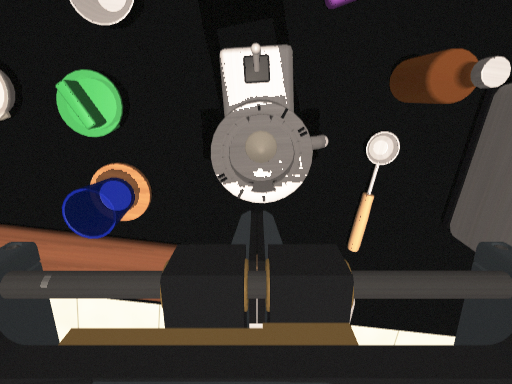

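The juicer is fully in view: rim centre near (262,152), toggle ball near (256,48), notch marks near (259,107) and (264,199). Enlarging to get exact positions.

```bash
python3 - <<'E'
from h import *
im=cv2.imread('pics/w1.png')[30:215,195:335]
cv2.imwrite('pics/z2.png',cv2.resize(im,None,fx=4,fy=3.2,interpolation=cv2.INTER_CUBIC)) if 0 else cv2.imwrite('pics/z2.png',cv2.resize(im,None,fx=3.2,fy=3.2,interpolation=cv2.INTER_CUBIC))
E
```

```text
(no output)
```

View pics/z2.png

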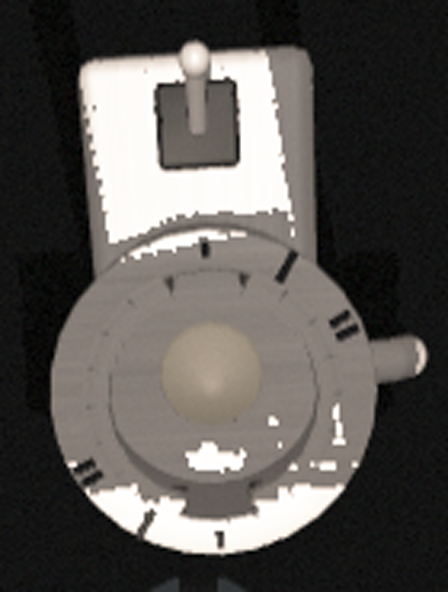

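```bash
python3 - <<'E'
from h import *
w=load('w1')
px=lambda p:((p[0]+.5)/3.2-.5+195,(p[1]+.5)/3.2-.5+30)
M={k:onz(w,*px(p),122.5)[:2] for k,p in dict(s1=(205,248),s2=(220,540),l1=(287,266),l2=(148,523),p1=(344,326),p2=(90,472)).items()}
for a in 'slp':
    A,B=M[a+'1'],M[a+'2'];d=B-A;print(a,(A+B)/2,np.linalg.norm(d),np.degrees(np.arctan2(d[1],d[0])))
# rim outline
im=w['frame'].astype(int); 
print('rim l,r',onz(w,*px((51,387)),120),onz(w,*px((376,380)),120))
print('tip',onz(w,*px((195,57)),84.5)); print('block',onz(w,*px((199,124)),44))
# foot corners top z30
print('foot',onz(w,*px((84,60)),30),onz(w,*px((312,50)),30))
f=load('scene0');g=load('side0')
print(proj(f,[625,222,120]),proj(g,[625,222,120]))
# lid check from wrist: 
E
```

```text
s [629.42091415 223.87527569] 106.91933066125546 10.572207746638561
l [628.98622237 224.53854447] 106.34075919720716 -20.52517317770466
p [629.4247476 224.3741912] 106.20086370258004 -52.3622628978997
rim l,r [632.57705522 164.96840237 120.        ] [614.8176437  281.67062186 120.        ]
tip [511.95870761 202.06567545  84.5       ]
block [531.06293842 206.05044768  44.        ]
foot [511.49458708 155.31933956  30.        ] [495.53701224 248.6465751   30.        ]
[312.21250644 158.42599188] [261.37356596 133.03278766]
```

```bash
python3 -m creep '[[1,0,0,0,0,0,-3.3],[1,60,2,0,0,0,0],[1,61,2,0,0,0,0],[1,61,2,30,0,0,0],[1,0,0,50,0,0,0]]' ; python3 -m creep '[[1,0,0,50,0,0,0],[1,0,0,50,0,0,0],[1,0,0,30,0,0,0],[1,0,0,16,0,0,0],[1,0,0,0,0,0,0]]'; python3 - <<'E'
from h import *
p=state()['ee_pos'];y=np.radians(10.7);R=np.array([[np.cos(y),np.sin(y)],[-np.sin(y),np.cos(y)]])
print(p,R@(p[:2]-[629.3,224.2]))
snap('scene','s1');im=cv2.imread('pics/s1.png')[90:210,215:345];cv2.imwrite('pics/z3.png',cv2.resize(im,None,fx=4,fy=4))
E
```

```text
time_s: 2.58
ee_pos: [470.3, 194.0, 225.4]
ee_rot: [179.9, 0.3, -169.2]
force: [1.3, 0.3, -0.0]
gripper_width: 0.7
time_s: 3.2
ee_pos: [471.7, 193.8, 76.4]
ee_rot: [-180.0, -0.2, -169.2]
force: [0.2, 0.2, 0.0]
gripper_width: 0.1
[471.6524617  193.77498449  76.36698457] [-160.55539813   -0.62612472]
```

View pics/z3.png

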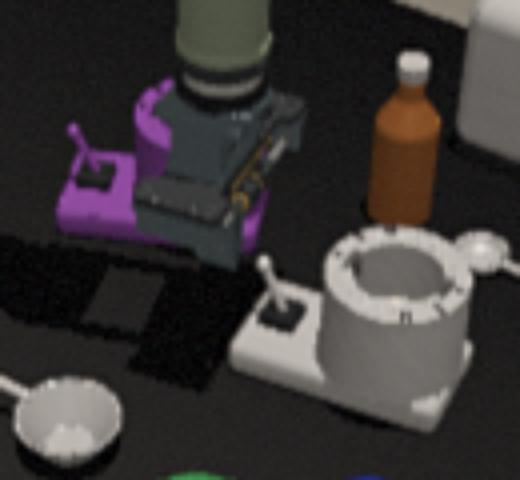

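The closed fingertips stand just behind the toggle ball, and nothing else is being touched. Pushing now.

```bash
python3 -m creep '[[1,-10,0.5,2,0,0,0],[1,-9,0,0,0,0,0],[1,-9,0,0,0,0,0],[1,-8,0,0,0,0,0]]'; python3 -m creep '[[1,-7,0,0,0,0,0],[1,-6,0,0,0,0,0],[1,-4,0,0,0,0,0],[1,0,0,0,0,0,0]]'; python3 - <<'E'
from h import *
p=state()['ee_pos'];y=np.radians(10.7);R=np.array([[np.cos(y),np.sin(y)],[-np.sin(y),np.cos(y)]])
print(p,R@(p[:2]-[629.3,224.2]),state()['force'])
snap('scene','s2');im=cv2.imread('pics/s2.png')[90:210,215:345];cv2.imwrite('pics/z3.png',cv2.resize(im,None,fx=4,fy=4))
E
```

```text
time_s: 3.75
ee_pos: [508.4, 201.5, 75.5]
ee_rot: [180.0, 0.0, -169.2]
force: [-1.3, -0.5, 0.9]
gripper_width: 0.2
time_s: 4.25
ee_pos: [524.8, 204.4, 75.1]
ee_rot: [-180.0, 0.0, -169.1]
force: [-0.5, 0.1, -0.2]
gripper_width: 0.5
[524.7677405  204.43918988  75.14576927] [-1.06383659e+02 -9.07406904e-03] [-0.5156091   0.13175235 -0.23838639]
```

View pics/z3.png

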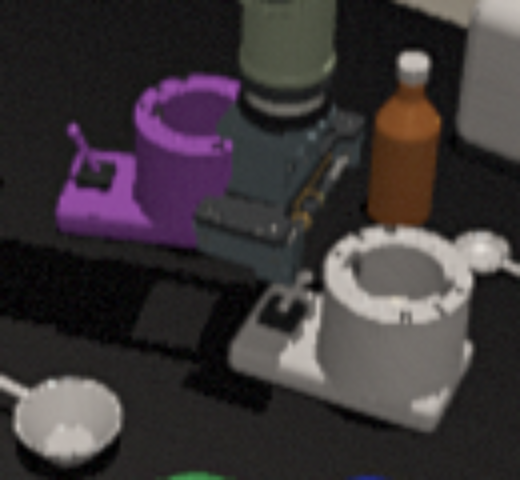

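```bash
python3 - <<'E'
from h import *
f=load('s2');y=np.radians(10.7);c,s=np.cos(y),np.sin(y)
for th in (0,.5,.6,.7,.8,.9):
    a=th-.45; jx=-100+45*np.sin(a); print(th,(proj(f,[629.3+jx*c,224.2+jx*s,44+45*np.cos(a)])-[215,90])*4)
E
python3 -m creep '[[1,-3,0,0,0,0,0],[1,0,0,0,0,0,0]]'; python3 -m creep '[[1,-2,0,0,0,0,0],[1,0,0,0,0,0,0]]'
```

```text
0 [259.68003579 266.29146972]
0.5 [283.40865865 269.56844427]
0.6 [288.24962739 271.47364754]
0.7 [293.00245601 273.76108801]
0.8 [297.61634822 276.40697285]
0.9 [302.04196262 279.38338948]
time_s: 4.55
ee_pos: [526.5, 204.8, 75.1]
ee_rot: [-180.0, -0.1, -169.2]
force: [-3.1, -0.3, -0.6]
gripper_width: 0.6
time_s: 4.8
ee_pos: [526.9, 204.9, 74.9]
ee_rot: [-180.0, -0.3, -169.2]
force: [-6.6, -0.7, 1.7]
gripper_width: 0.0
```

Toggle is against its stop: the ball sits at the predicted 0.9 pixel and the force is rising. Next, retreat and go look at the lid.

```bash
python3 -m creep '[[1,25,0,0,0,0,0],[1,0,0,-55,0,0,0],[1,0,0,-60,0,0,0],[1,0,0,-60,0,0,0],[0,-10,-40,0,0,0,0]]'; python3 -m creep '[[0,-11,-56,0,0,0,0],[0,-11,-56,0,0,0,0],[0,-11,-56,0,0,0,0],[0,-11,-56,0,0,0,0],[0,-11,-56,0,0,0,0]]';python3 -m creep '[[0,-9,-54,0,0,0,0],[0,0,0,0,0,0,-9.6],[0,0,0,0,0,0,-9.6],[0,0,0,0,0,0,0],[0,0,0,0,0,0,0]]'; python3 - <<'E'
from h import *
print(state()['qpos'])
snap('wrist','w2'); snap('scene','s3')
im=cv2.imread('pics/s3.png')[125:205,255:345];cv2.imwrite('pics/z4.png',cv2.resize(im,None,fx=6,fy=6))
E
```

```text
time_s: 5.42
ee_pos: [525.7, 165.5, 256.8]
ee_rot: [179.9, 0.9, -168.9]
force: [1.0, -0.2, -1.7]
gripper_width: 7.8
time_s: 6.05
ee_pos: [630.6, -103.5, 250.9]
ee_rot: [-179.9, 0.2, -169.2]
force: [0.0, -0.5, -0.1]
gripper_width: 58.0
time_s: 6.68
ee_pos: [648.3, -152.7, 250.5]
ee_rot: [-179.9, 0.1, -150.1]
force: [1.0, 0.3, 0.4]
gripper_width: 91.4
[-1.42389679e+01  2.57323629e+01  7.28587566e+01 -4.41838042e-03
  8.13339054e+01 -1.34169803e+02]
```

View pics/w2.png

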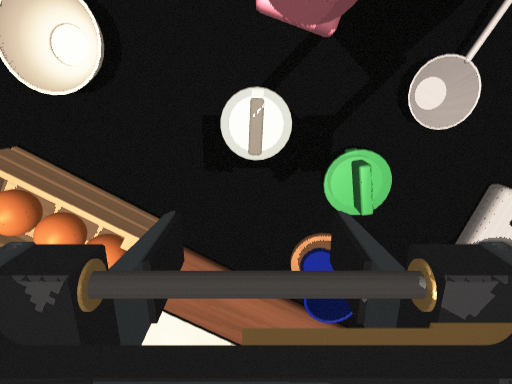

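View pics/z4.png

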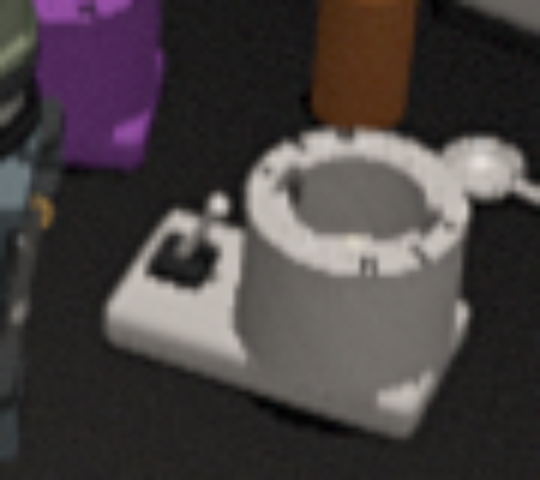

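The lid bar is in the wrist view at (257,99)–(255,155), with the green look-alike off to the right. The toggle ball leans towards the bowl at its on position. Measuring the bar's pose.

```bash
python3 - <<'E'
from h import *
im=cv2.imread('pics/w2.png')[80:170,210:305];cv2.imwrite('pics/z5.png',cv2.resize(im,None,fx=6,fy=6,interpolation=cv2.INTER_CUBIC))
E
```

```text
(no output)
```

View pics/z5.png

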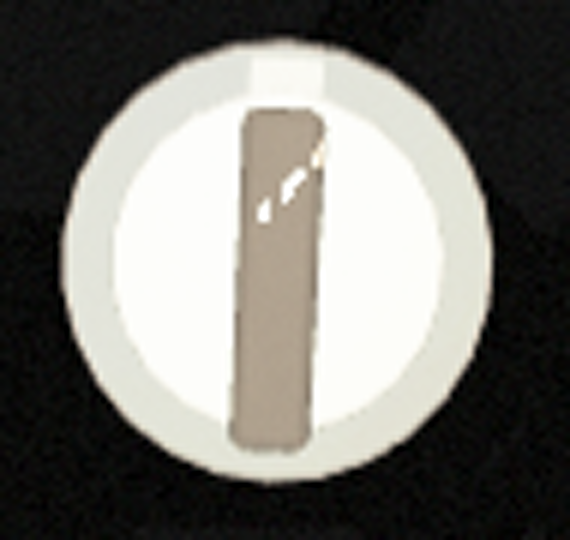

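```bash
python3 - <<'E'
from h import *
w=load('w2');px=lambda x,y:((x+.5)/6-.5+210,(y+.5)/6-.5+80)
P=[onz(w,*px(*q),62) for q in ((283.5,108),(270,451))]
d=P[0]-P[1];print(P,np.mean(P,0),np.linalg.norm(d),np.degrees(np.arctan2(d[1],d[0])))
print('flange l r',onz(w,*px(62,262),28),onz(w,*px(492,262),28),'t b',onz(w,*px(282,38),28),onz(w,*px(275,483),28))
c=np.mean(P,0);s=state();y=np.radians(s['ee_rot'][2]);dd=c[:2]-s['ee_pos'][:2]
print(s['ee_pos'],s['ee_rot'],'tool dx,dy',dd@[np.cos(y),np.sin(y)],dd@[np.sin(y),-np.cos(y)])
E
```

```text
[array([ 578.37361759, -193.87893202,   62.        ]), array([ 636.36926256, -163.57909848,   62.        ])] [ 607.37144008 -178.72901525   62.        ] 65.43374318578019 -152.41517592920985
flange l r [ 628.91020524 -218.82562889   28.        ] [ 583.57050555 -140.06503495   28.        ] t b [ 566.83087868 -200.90043421   28.        ] [ 647.60701708 -156.17465401   28.        ]
[ 648.12894285 -152.55765504  250.50440928] [-1.79963987e+02  3.62350800e-02 -1.50013178e+02] tool dx,dy 48.38218578686889 -2.2974390041829413
```

```bash
python3 -m creep '[[0.35,48.4,-2.3,0,0,0,0],[0.35,0,0,50,0,0,2.4],[0.35,0,0,50,0,0,0],[0.35,0,0,40,0,0,0],[0.35,0,0,0,0,0,0]]'; python3 - <<'E'
from h import *
s=state();print(s['ee_pos'],s['ee_rot']);snap('wrist','w3')
E
```

```text
time_s: 7.4
ee_pos: [605.0, -178.1, 107.3]
ee_rot: [179.7, -0.3, -152.4]
force: [-0.0, -1.1, 0.9]
gripper_width: 59.1
[ 605.02667267 -178.07627316  107.32830673] [ 179.71409498   -0.28166206 -152.38024871]
```

View pics/w3.png

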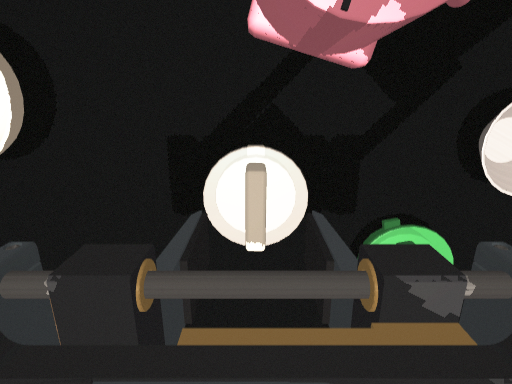

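The bar is centred between the fingers (column 256) and parallel to the pads. Descending to grip.

```bash
python3 -m creep '[[0.35,-1.5,0,35,0,0,0],[0.35,0,0,28,0,0,0],[0.35,0,0,11,0,0,0],[0.35,0,0,0,0,0,0],[0.7,0,0,0,0,0,0]]' 45; python3 -m creep '[[1,0,0,0,0,0,0],[1,0,0,0,0,0,0],[1,0,0,0,0,0,0],[1,0,0,0,0,0,0],[1,0,0,0,0,0,0]]' 45
```

```text
time_s: 8.07
ee_pos: [609.8, -178.6, 38.2]
ee_rot: [-179.9, 0.1, -152.4]
force: [0.2, 0.3, 0.5]
gripper_width: 51.9
time_s: 8.7
ee_pos: [608.4, -178.1, 36.4]
ee_rot: [180.0, -0.0, -152.3]
force: [-1.1, 0.5, 1.6]
gripper_width: 15.9
```

```bash
python3 -m creep '[[1,0,0,-20,0,0,0],[1,0,0,-45,0,0,0],[1,0,0,-50,0,0,0],[1,0,0,-40,0,0,0],[1,-20,33,0,0,0,0]]'; python3 -m creep '[[1,-25,42,0,0,0,0],[1,-26,44,0,0,0,0],[1,-26,44,0,0,0,0],[1,-26,44,0,0,0,0],[1,-26,44,0,0,0,0]]'; python3 -m creep '[[1,-26,44,0,0,0,0],[1,-20,33,0,0,0,0],[1,-10,18,0,0,0,8.5],[1,0,0,0,0,0,8.5],[1,0,0,0,0,0,0]]'; python3 - <<'E'
from h import *
s=state();print(s['ee_pos'],s['ee_rot'],s['qpos'],s['gripper_width']);snap('wrist','w4');snap('side','d4');snap('scene','s4')
E
```

```text
time_s: 9.32
ee_pos: [612.9, -141.9, 195.1]
ee_rot: [-179.6, 0.3, -152.5]
force: [0.5, 0.6, -1.7]
gripper_width: 15.9
time_s: 9.95
ee_pos: [623.7, 114.8, 190.8]
ee_rot: [180.0, -0.0, -152.3]
force: [0.8, -0.6, -2.3]
gripper_width: 15.8
time_s: 10.58
ee_pos: [629.2, 223.6, 190.6]
ee_rot: [-180.0, -0.1, -169.2]
force: [0.1, -0.5, -1.2]
gripper_width: 15.8
[629.20595721 223.63075075 190.63064809] [-1.79985207e+02 -6.10505849e-02 -1.69214205e+02] [ 1.85825288e+01  2.75729972e+01  7.83437377e+01 -6.62650187e-03
  7.41457582e+01 -8.22014604e+01] 15.822155705878703
```

View pics/w4.png

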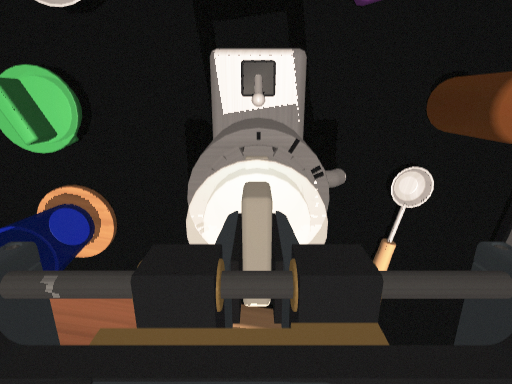

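View pics/d4.png

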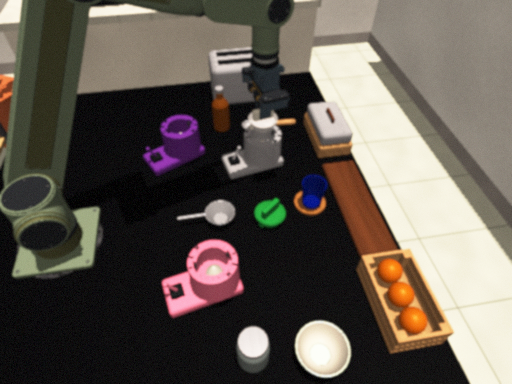

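The lid is held above the collar, its bar pointing at the short mark (259,135). Measuring where the lid sits in the grip.

```bash
python3 - <<'E'
from h import *
w=load('w4')
im=cv2.imread('pics/w4.png')[90:250,170:350];cv2.imwrite('pics/z6.png',cv2.resize(im,None,fx=4,fy=3.7,interpolation=cv2.INTER_CUBIC) if 0 else cv2.resize(im,None,fx=3.7,fy=3.7,interpolation=cv2.INTER_CUBIC))
E
```

```text
(no output)
```

View pics/z6.png

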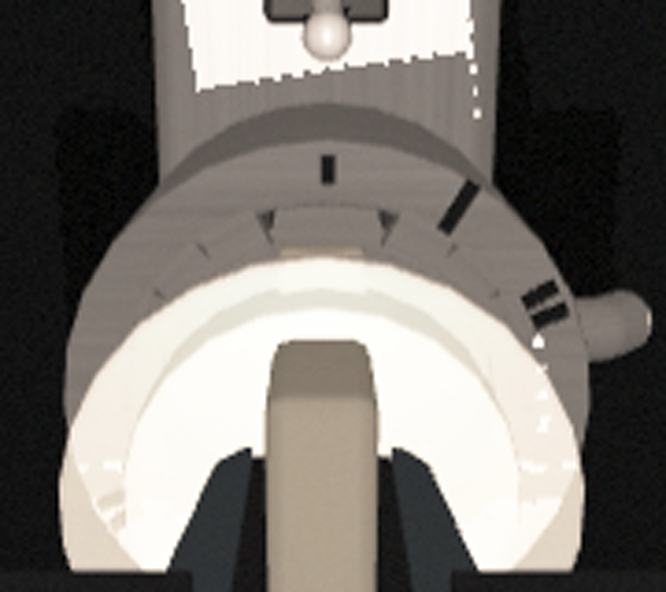

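```bash
python3 - <<'E'
from h import *
w=load('w4');px=lambda x,y:((x+.5)/3.7-.5+170,(y+.5)/3.7-.5+90)
y=np.radians(10.7);R=np.array([[np.cos(y),np.sin(y)],[-np.sin(y),np.cos(y)]]);C=np.array([629.3,224.2])
def J(q,z): return (R@(onz(w,*px(*q),z)[:2]-C)).round(1)
print('short mark (exp -53,0)',J((328,170),122.5),'long',J((460,207),122.5), np.array([-53*np.cos(.55),53*np.sin(.55)]))
print('bar end (exp -33,0)',J((319,342),216.2))
print('flange front (exp -46)',J((322,257),176.2),J((322,257),182.2))
print('flange sides',J((60,490),180),J((584,490),180))
print('lug front(-43)',J((322,248),157))
print('tcp',R@(state()['ee_pos'][:2]-C))
# bar direction edges
print('bar low',J((322,560),216.2))
E
```

```text
short mark (exp -53,0) [-53.4  -0.1] long [-45.6  28.1] [-45.18379967  27.70242313]
bar end (exp -33,0) [-41.9  -1.7]
flange front (exp -46) [-45.5  -1.3] [-46.7  -1.3]
flange sides [ -4.9 -47.1] [-5.  44.5]
lug front(-43) [-43.4  -1.3]
tcp [-0.06329707 -1.18092639]
bar low [-9.6 -1.3]
```

```bash
python3 -m creep '[[1,0,1.3,10,0,0,0],[1,0,0,10,0,0,0],[1,0,0,6,0,0,0],[1,0,0,0,0,0,0],[1,0,0,0,0,0,0]]'; python3 - <<'E'
from h import *
s=state();y=np.radians(10.7);R=np.array([[np.cos(y),np.sin(y)],[-np.sin(y),np.cos(y)]]);C=np.array([629.3,224.2])
print(s['ee_pos'],s['ee_rot'],R@(s['ee_pos'][:2]-C),s['force']);snap('wrist','w5')
im=cv2.imread('pics/w5.png')[90:250,170:350];cv2.imwrite('pics/z7.png',cv2.resize(im,None,fx=3.7,fy=3.7,interpolation=cv2.INTER_CUBIC))
E
```

```text
time_s: 11.35
ee_pos: [629.5, 224.7, 165.5]
ee_rot: [180.0, 0.0, -169.3]
force: [-0.2, 0.1, -1.2]
gripper_width: 15.8
[629.45627902 224.73717545 165.51525786] [ 1.79992858e+02  2.82898150e-02 -1.69346737e+02] [0.25329731 0.49881967] [-0.15821722  0.10629157 -1.24960974]
```

View pics/z7.png

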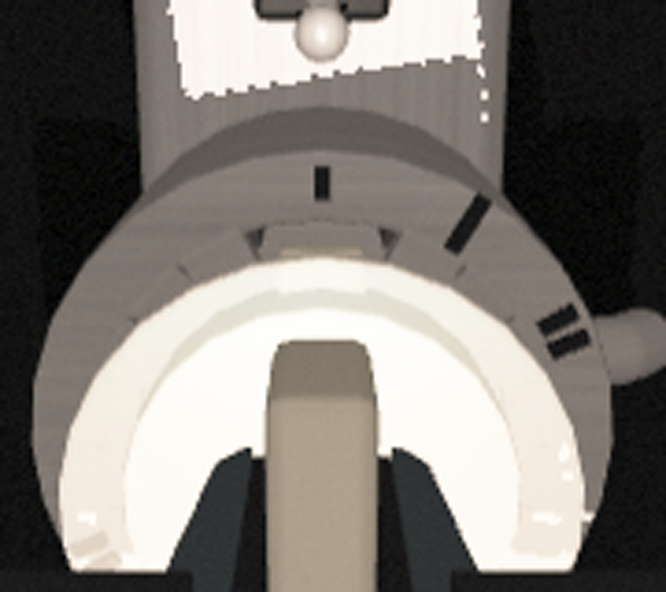

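The lug and notch mark line up at crop column 322. Lowering.

```bash
python3 -m creep '[[1,0,0,5,0,0,0],[1,0,0,4,0,0,0],[1,0,0,4,0,0,0],[1,0,0,0,0,0,0]]'; python3 -m creep '[[1,0,0,4,0,0,0],[1,0,0,4,0,0,0],[1,0,0,4,0,0,0],[1,0,0,0,0,0,0]]'
```

```text
time_s: 11.9
ee_pos: [629.0, 224.6, 151.7]
ee_rot: [-180.0, -0.1, -169.3]
force: [-0.3, -0.3, -2.3]
gripper_width: 15.9
time_s: 12.4
ee_pos: [629.0, 224.6, 139.8]
ee_rot: [-180.0, -0.1, -169.3]
force: [0.2, -0.5, -0.9]
gripper_width: 15.9
```

```bash
python3 -m creep '[[1,0,0,2,0,0,0],[1,0,0,2,0,0,0],[1,0,0,0,0,0,0]]'; python3 -m creep '[[1,0,0,1,0,0,0],[1,0,0,0,0,0,0]]'; python3 -m creep '[[1,0,0,1,0,0,0],[1,0,0,0,0,0,0]]'
```

```text
time_s: 12.78
ee_pos: [629.2, 224.7, 136.1]
ee_rot: [180.0, -0.0, -169.3]
force: [-0.9, -0.3, -1.6]
gripper_width: 15.7
time_s: 13.02
ee_pos: [629.2, 224.7, 135.3]
ee_rot: [180.0, -0.0, -169.3]
force: [0.5, 0.6, -0.5]
gripper_width: 16.0
time_s: 13.28
ee_pos: [629.3, 224.7, 134.4]
ee_rot: [180.0, 0.0, -169.3]
force: [-0.1, 0.1, -1.4]
gripper_width: 15.7
```

```bash
python3 -m creep '[[1,0,0,1,0,0,0],[1,0,0,0,0,0,0]]'; python3 -m creep '[[1,0,0,1,0,0,0],[1,0,0,0,0,0,0]]'; python3 -c "
from h import *
snap('wrist','w6')
im=cv2.imread('pics/w6.png')[90:250,170:350];cv2.imwrite('pics/z8.png',cv2.resize(im,None,fx=3.7,fy=3.7,interpolation=cv2.INTER_CUBIC))"
```

```text
time_s: 13.52
ee_pos: [629.4, 224.7, 134.3]
ee_rot: [180.0, 0.0, -169.3]
force: [-2.2, -0.0, 5.3]
gripper_width: 16.0
time_s: 13.78
ee_pos: [629.4, 224.8, 134.4]
ee_rot: [180.0, 0.1, -169.3]
force: [-2.9, -0.8, 9.1]
gripper_width: 15.9
```

View pics/z8.png

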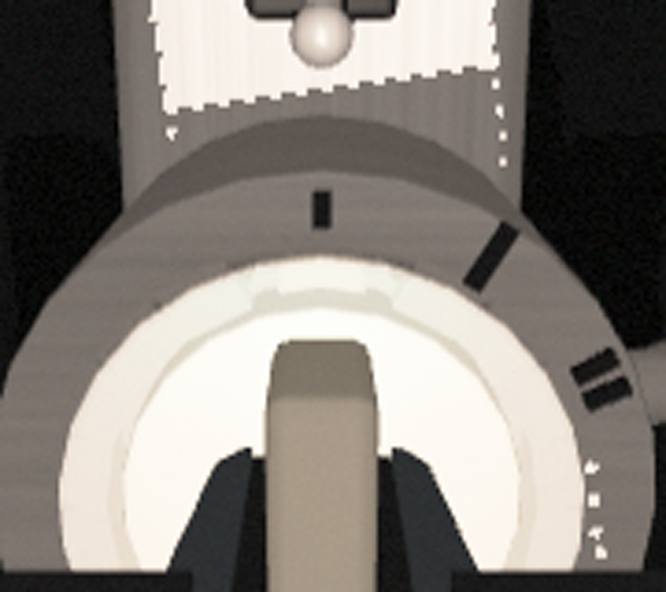

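The lid is seated at the predicted height (TCP at 134.4) with 9 N of contact. I'll ease the push slightly, then twist in steps.

```bash
python3 -m creep '[[1,0,0,-1.3,0,0,0],[1,0,0,0,0,0,4],[1,0,0,0,0,0,5],[1,0,0,0,0,0,5],[1,0,0,0,0,0,0]]'; python3 -c "
from workcell import state
s=state();print(s['torque'])"; python3 -m creep '[[1,0,0,0,0,0,5],[1,0,0,0,0,0,5],[1,0,0,0,0,0,0]]'; python3 -c "
from h import *
s=state();print(s['torque'],s['qpos'])
snap('wrist','w7')
im=cv2.imread('pics/w7.png')[90:250,170:350];cv2.imwrite('pics/z9.png',cv2.resize(im,None,fx=3.7,fy=3.7,interpolation=cv2.INTER_CUBIC))"
```

```text
time_s: 14.45
ee_pos: [629.8, 224.7, 134.4]
ee_rot: [180.0, 0.1, 176.6]
force: [-0.2, -1.0, 5.2]
gripper_width: 15.9
[-0.16758142  0.3526409  -0.0182077 ]
time_s: 14.82
ee_pos: [629.8, 224.6, 134.4]
ee_rot: [180.0, 0.1, 166.7]
force: [0.4, -2.0, 5.0]
gripper_width: 15.7
[-0.19491593  0.29276881 -0.02276017] [ 1.86515230e+01  2.96904504e+01  8.30370449e+01 -2.55232780e-02
  6.71893678e+01 -5.79947349e+01]
```

View pics/z9.png

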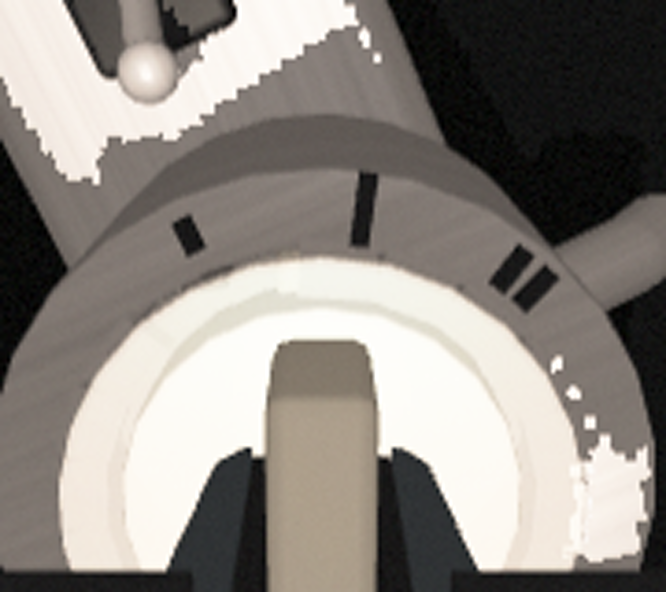

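```bash
python3 -m creep '[[1,0,0,0,0,0,4],[1,0,0,0,0,0,3.3],[1,0,0,0,0,0,0],[1,0,0,0,0,0,0]]'; python3 -c "
from h import *
s=state();print(s['torque'],s['effort'],s['qpos'])
snap('wrist','w8')
im=cv2.imread('pics/w8.png')[90:250,170:350];cv2.imwrite('pics/z10.png',cv2.resize(im,None,fx=3.7,fy=3.7,interpolation=cv2.INTER_CUBIC))"
```

```text
time_s: 15.38
ee_pos: [629.7, 224.5, 134.3]
ee_rot: [180.0, 0.1, 159.4]
force: [-0.7, -1.0, 5.7]
gripper_width: 15.5
[-0.22506994  0.3264548   0.03258005] [ 7.40513541e-01 -4.73502088e+01 -2.10414165e+01  2.73773801e-01
 -4.28197598e-01  1.80029380e-02] [ 1.86486722e+01  2.96927068e+01  8.30398746e+01 -3.20677127e-02
  6.71981912e+01 -5.07222297e+01]
```

View pics/z10.png

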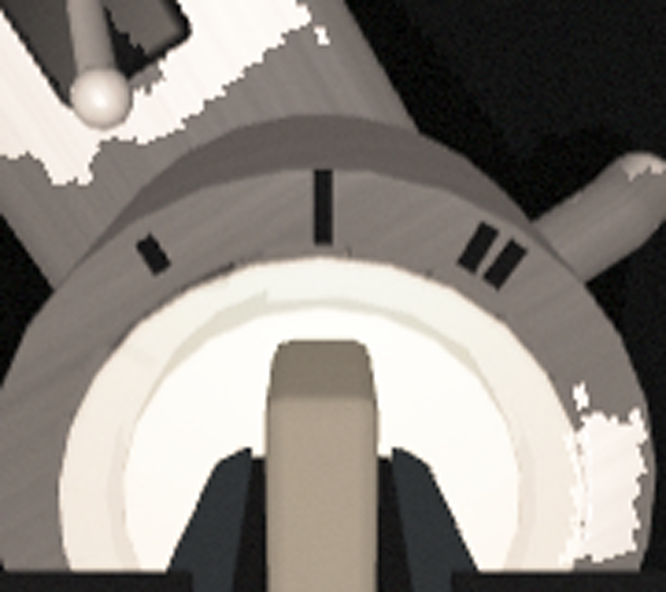

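```bash
python3 -c "
from h import *
L=[]
for i in range(8): grab_frame('wrist'); s=state(); L.append(np.r_[s['torque'],s['force'],s['effort'][5],s['ee_rot'][2]])
print(np.mean(L,0).round(3),np.std(L,0).round(3))
snap('side','d8');snap('scene','s8')
a=cv2.resize(cv2.imread('pics/s8.png')[110:215,240:345],None,fx=4,fy=4);b=cv2.resize(cv2.imread('pics/d8.png')[85:190,205:300],None,fx=4,fy=4)
cv2.imwrite('pics/z11.png',np.hstack([a,b]))"
```

```text
[-2.37000e-01  3.20000e-01  3.80000e-02 -5.23000e-01 -1.55800e+00
  5.34400e+00  1.90000e-02  1.59381e+02] [0.032 0.031 0.041 0.653 0.627 0.461 0.    0.002]
```

View pics/z11.png

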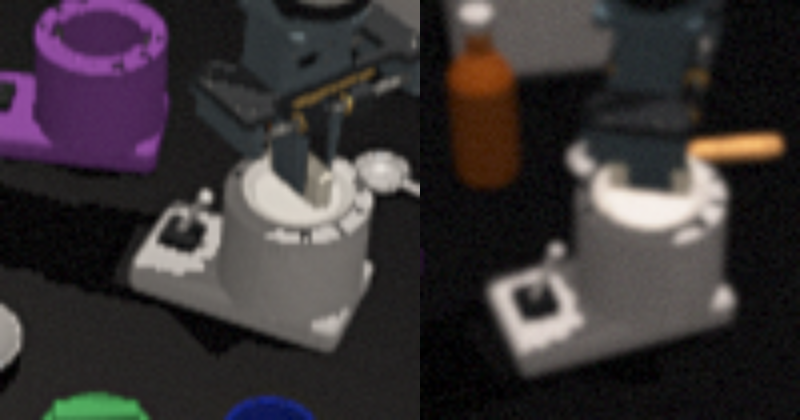

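View pics/s8.png

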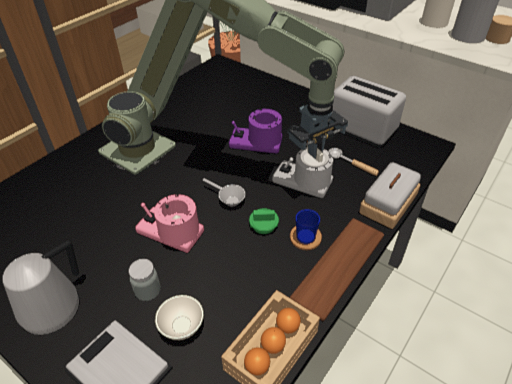

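The bar points at the long mark (both at crop column 322), and the bystanders look unmoved. The yaw torque reads below the spring's value, so I'll ease the down-push, which cuts friction, and re-check.

```bash
python3 -m creep '[[1,0,0,-0.8,0,0,0],[1,0,0,0,0,0,0],[1,0,0,0,0,0,0]]' 50; python3 -c "
from h import *
L=[]
for i in range(10): grab_frame('wrist'); s=state(); L.append(np.r_[s['torque'],s['force'],s['effort'][5],s['ee_rot'][2],s['ee_pos'][2]])
print(np.mean(L,0).round(3),np.std(L,0).round(3))"
```

```text
time_s: 16.3
ee_pos: [629.7, 224.5, 134.4]
ee_rot: [180.0, 0.1, 159.4]
force: [0.6, -1.2, 1.5]
gripper_width: 15.8
[-4.1600e-01 -3.2600e-01  1.1300e-01  2.1690e+00 -2.4880e+00  1.7640e+00
  1.2100e-01  1.5936e+02  1.3440e+02] [0.075 0.088 0.023 0.651 0.49  0.475 0.003 0.003 0.013]
```

With less friction, the yaw torque is 0.11 N m and joint 6 effort 0.12 N m, matching the halfway spring (0.13). One last look, then hand in.

```bash
python3 -c "
from h import *
w=snap('wrist','w9');snap('side','d9');d=cv2.absdiff(cv2.imread('pics/side0.png'),cv2.imread('pics/d9.png')).max(2)
d=cv2.medianBlur(d,3)>60
im=cv2.imread('pics/w9.png')[90:250,170:350];a=cv2.resize(im,None,fx=2,fy=2);b=cv2.resize((d*255).astype(np.uint8),(427,320));cv2.imwrite('pics/z12.png',np.hstack([a,cv2.cvtColor(b,8)]))"
```

```text
(no output)
```

View pics/z12.png

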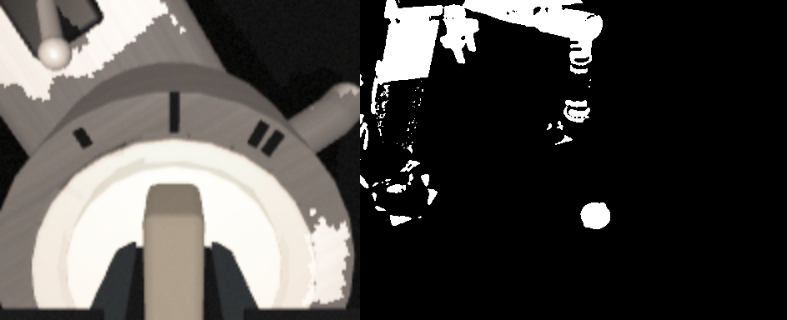

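The bar is in line with the long mark (column 174), and the toggle leans towards the bowl. Against the first side view, only the arm, the toggle, the lid and shadows have changed.

```bash
python3 -c "
from workcell import *
job_done(); print(state()['time_s'])"
```

```text
the job is handed in; nothing more can be done
the job is handed in; nothing more can be done
```

I handed the job in at about 17 s of the 58 s. The toggle is on, the lid is seated in the collar, and the arm is holding it at half-twist. The system gave no verdict.

- **Toggle:** I pushed it against its stop. In the scene view the ball sits within about a pixel of where it should be at 0.9 rad.
- **Fit:** The lid went down through the notches and stopped exactly at the predicted flush height (TCP 134.4 mm), with firm contact on the rim.
- **Half-twist:** I turned the lid 31.3° (0.546 rad) clockwise, so the catch ring should read about 0.45 rad. The bar points straight at the long mark, well short of the pair at lock. It is held with a 50 N grip.
- **Spring torque:** At first it read only about 0.04 N m, too low for the spring at halfway. I put this down to rim friction from pressing down. After easing the down-push from about 5 N to 2 N, it read 0.11 N m (joint 6: 0.12 N m), close to the expected 0.13 N m.
- **Other things on the counter:** Comparing the side view before and after showed changes only in the arm, toggle, lid and shadows.
- **Disagreement:** The scene and side cameras differed by up to about 8 mm in y. I relied on the wrist camera instead, which matched the given sizes to within about 1 mm.

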